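# Shut the marked air valve on the pit bench

### The arm

A 7-joint arm with a two-finger parallel gripper is mounted at the origin on the work surface. World frame = base frame: x ahead of the robot, y to its left, z up, the work surface at z = 0. Lengths are in mm, angles in degrees, forces in N, time in s.
With the tool pointing down it reaches from about 400 to 875 mm from the base axis. Payload 4.4 kg.
Tool frame: the origin (TCP) lies midway between the tips of the shut fingers; the grasp point (between the pads) lies 19 mm behind it; z points along the fingers, y is the line along which they close (so a half turn about z gives the same grasp; the last joint's range is limited). The gripper opens to 85 mm and grips with 20 to 120 N. Pads are 22 mm wide; open, the fingers measure 114 mm over their backs; the gripper's body (76 mm by 85 mm) begins 54 mm behind the grasp point. The pads swing forward as they close: fully open they stand 13 mm farther back than shut.
Start: joints at [-70.348, 36.005, 2.206, 86.941, -1.547, 57.084, -1.146], TCP at [258.359, 596.463, 231.313] pointing down, gripper open.
Joint ranges: [-175.42, 175.42], [-21.48, 121.26], [-71.46, 75.88], [10.55, 141.38], [-63.04, 243.04], [13.31, 113.54], [-168.57, 168.57]. Speed limits (degrees/s): [147.25, 147.25, 180, 180, 180, 180, 180].

### API

Orientations are given as [roll, pitch, yaw] about the fixed x, y, z axes, in that order (R = Rz(yaw) Ry(pitch) Rx(roll)).
In Python, from station import arm, cams, ticket, models gives the robot as it stands.
- The arm moves only by the shell command python3 -m pendant 'ROWS'. ROWS is JSON, a list of rows, each a list of 3 entries, a list of its own where there are three numbers: the closure, from -1 (fully open) to 1 (shut), then the shift along the tool's x, y, z in cm, then the turn, a rotation vector about the tool's x, y, z in rad. A call has 1 to 12 rows; each row shifts and turns the commanded pose from where the row before left it, along the tool's axes as they then stand; what a row does not reach is not made up. A row lasts 1/8 s, in which the tool goes at most 62.5 mm and 10.7 degrees, less where a joint would pass 70% of its speed; a pose out of reach is approached as far as the arm can. A call with a gripper value outside its range is refused whole. The fingers move at their own pace and stop on an object; the grip force is fixed at half the most. Time passes only in rows, so rows that do not move let the fingers close. It gives the time, the measured TCP pose, the force, the opening and the grip force at its end, in the units of the state.
- arm.get_state(): the state, without advancing time (a new reading comes with each control period).
- cams.get_image(name): name is "side" or "top" or "wrist"; returns a dict with "frame" (384x512x3 uint8, blue, green, red), "mtx" (3x3 intrinsics, pixels), "world_from_camera" (4x4, takes a point from camera to world coordinates); the wrist camera has in their place "mount" (4x4, takes a point from camera to tool coordinates, whose origin is the TCP and whose axes are the flange's). Camera axes: x right, y up, looking along -z (the intrinsics and any distortion apply to the point x, -y, -z); pixel columns grow to the right and rows downward; lengths in mm; the calibration is good to about 2 mm. A picture is of the moment at which its call begins: read the wrist's pose just before it. There is no depth.
- ticket.hand_in(): hands the job in; it is judged then, once.
Trained networks look in a picture, given as the dict that the camera call returned (one of the last four; its "shot" number tells which), for a name from the list of things; names that differ only in an ending like _2 or _b are one class to them, and where a whole thing is asked for, a point or a joint stands for the part that bears it (a point fixed in the world has none). Each returns a list of dicts, best first, with "conf" (0 to 1); they miss things now and then, are a little off and sometimes report something else, mostly with a low value. They report only what shows in the picture. A call takes as long as a camera call. They do not tell look-alikes from the thing itself.
- models.spot_in(picture, query): "box" ([left, top, width, height] in pixels, round what is visible of it).
- models.tip_of(picture, query): "position" ([column, row] in pixels: a listed point, or the origin of a listed thing).
The state is a dict: "time_s": time; "qpos": joint angles; "joint_vel": joint speeds; "effort": joint torques, N m; "tcp_pos": TCP position; "ee_rot": TCP orientation; "force": force on the tool from outside, world axes, zero at the start; "ft_torque": the same for the moment, N m; "width": finger opening in mm; "finger_force": force on a finger pad.
Only numpy, scipy, OpenCV 4.12 (cv2) and the standard library are available. Lean on these libraries where they do the work, as an engineer would, in place of code of your own. Each camera call takes 0.05 s, during which the arm holds its last target. There are 200 camera calls.

### The job

Shut off the marked valve in the grey air box on the pit bench: push the sliding cover by its rib all the way across onto the closed end of the box, so that the valve bay lies open, then push the handle that ends in a round paddle clockwise until it is fully shut, square across its pipe. Slide the cover without lifting it, leave the other handle (the plain straight one) as it is, and do not disturb the wheel, the can or the bottle standing round the box.

Things in the scene. Friction and masses are not known exactly. Their poses are not given: they have to be found in the camera images.
- box: grey metal box fixed to the bench, 167 (x) by 490 mm (y); origin under its centre, z up. -y end: open valve bay, inside x -68 to 68, y -235 to -5 mm, floor at 6 mm. +y end: closed flat deck at 70 mm. Rims at 70 mm carry the cover between guide strips (inner faces x = -77.5 and 77.5 mm) and end stops (y = -239 and 239 mm), tops of both at 80 mm
- cover: loose aluminium plate lying on the rims, 150 (x) by 236 (y) by 5 mm, 0.3 to 0.45 kg, axes as the box's, origin at the centre of its underside, 70 mm up. Starts over the bay, hiding both handles, origin at box y -115 to -90 mm; slides towards box +y under 2 to 6 N until its edge meets the end stop, origin then at box y = +121 mm
- cover_rib (a point): centre of the top of the upright rib across the cover's middle, to push against: the rib is 70 mm long (x), 10 mm thick (y) and stands 22 mm above the plate, its top 97 mm above the bench
- paddle_pivot (a point): on the vertical axis of the marked valve, at mid-height of its handle, 51 mm above the bench; axes as the box's. The two valves stand in the bay at box x = 20 mm, y = -75 and -165 mm; either may be the marked one
- paddle_end (a point): centre of the marked handle's round paddle, 43 mm from the pivot. The black handle is a bar 12 mm wide ending in a flat disc 30 mm across, both 44 to 58 mm above the bench, reaching 58 mm from the pivot; steel hub 24 mm across. Pipe and valve body below it are 42 mm high at most, stem 14 mm across
- paddle_handle (a joint): turn of the marked handle, rad: 0 = open, along its pipe, pointing to box -x; grows clockwise seen from above; 1.571 = shut against its stop, pointing to box +y. Starts at 0 to 0.2. Stiff (0.12 N m, some 3 N at the paddle); stays where it is left
- plain_end (a point): point 43 mm out from the pivot on the other handle, which is to be left alone: a plain straight black bar 12 mm wide, reaching 58 mm from its pivot, same height, without a disc; it also points to about the box's -x
- plain_handle (a joint): turn of the plain handle in rad, same sense; starts at 0 to 0.2 and must stay
- wheel: small model-car wheel lying flat on the bench in front of the box, 65 mm diameter, 26 mm high; origin at the centre of its underside
- can: upright spray can beyond the box's closed end, 54 mm diameter, about 150 mm tall; origin at the centre of its underside
- bottle: small upright plastic bottle beyond the box, 34 mm diameter, about 75 mm tall; origin at the centre of its underside
Things that resemble listed ones, but are neither listed nor needed, are in the scene too. Of the things shaped like the can, the aluminium one is meant.

How it is judged:
By the outcome, as a careful person would: the job done as asked, in the order asked, and still so for the second after the job is handed in, with the robot touching nothing.
It also fails if it takes over 51 s, if anything falls off the work surface, if the arm or the gripper's body presses on something with over 40 N, if the wrist force passes 120 N, or if a joint passes its speed limit or range.

## Working session

There is one attempt and no reset: what is moved stays moved. The work goes in short steps, Python scripts to look and compute and a shell command to move; the robot and the scene stay as the last step left them, time stands still between calls to the robot, and variables do not carry over. Pictures are saved under pics/ and viewed, at most 10 in all, crops included, and the job is handed in when it is done.

```bash
ls; mkdir -p pics; cat > h.py <<'E'
import numpy as np, cv2
from station import arm, cams, ticket, models
def ray(p,uv,T=None):
    K=np.array(p["mtx"],float); T=np.array(p["world_from_camera"] if T is None else T,float)
    d=np.array([(uv[0]-K[0,2])/K[0,0],-(uv[1]-K[1,2])/K[1,1],-1.])
    return T[:3,3],T[:3,:3]@d
def at_z(p,uv,z,T=None):
    o,d=ray(p,uv,T); return o+d*(z-o[2])/d[2]
E
python3 - <<'E'
from h import *
s=arm.get_state(); print(s["time_s"],s["tcp_pos"],s["ee_rot"],s["force"])
ims=[]
Z=dict(box=0,cover=70,cover_rib=97,wheel=0,can=0,bottle=0)
for n in("top","side"):
    p=cams.get_image(n); ims.append(p["frame"]); print(n,[k for k in p],np.array(p["mtx"]).round(1).tolist(),np.array(p["world_from_camera"]).round(2).tolist())
    for q,z in Z.items():
        for r in models.tip_of(p,q)[:3]: print(q,round(r["conf"],2),np.round(r["position"]),at_z(p,r["position"],z).round(0)[:2])
cv2.imwrite("pics/a.png",ims[0]); cv2.imwrite("pics/b.png",ims[1])
E
```

```text
pics
0.0 [258.07298678 595.90002135 230.40156032] [-1.79892665e+02 -8.75173551e-04  1.56580788e+02] [-0.15852187 -0.0037586  -0.55861458]
top ['frame', 'mtx', 'world_from_camera', 'shot'] [[465.3, 0.0, 256.7], [0.0, 465.3, 190.8], [0.0, 0.0, 1.0]] [[0.02, 0.98, -0.19, 373.18], [-1.0, 0.02, -0.0, 68.39], [-0.0, 0.19, 0.98, 1246.09], [0.0, 0.0, 0.0, 1.0]]
box 0.73 [295. 218.] [536. -30.]
cover 0.68 [342. 207.] [ 559. -145.]
cover_rib 0.95 [343. 207.] [ 554. -142.]
wheel 0.81 [247. 282.] [363.  93.]
can 0.73 [168. 206.] [561. 313.]
can 0.71 [214. 165.] [677. 193.]
can 0.63 [178. 166.] [674. 292.]
bottle 0.61 [264. 158.] [700.  55.]
side ['frame', 'mtx', 'world_from_camera', 'shot'] [[470.0, 0.0, 257.2], [0.0, 470.0, 199.6], [0.0, 0.0, 1.0]] [[0.99, 0.12, -0.09, 495.42], [-0.15, 0.73, -0.66, -542.93], [-0.02, 0.67, 0.74, 804.17], [0.0, 0.0, 0.0, 1.0]]
cover 0.71 [264. 302.] [ 557. -131.]
cover_rib 0.55 [265. 296.] [ 559. -133.]
wheel 0.93 [158. 241.] [364.  91.]
wheel 0.59 [312. 233.] [692.  57.]
can 0.97 [325. 153.] [782. 300.]
can 0.96 [232. 161.] [549. 312.]
can 0.7 [295. 187.] [684. 199.]
bottle 0.75 [312. 230.] [695.  67.]
```

View pics/a.png

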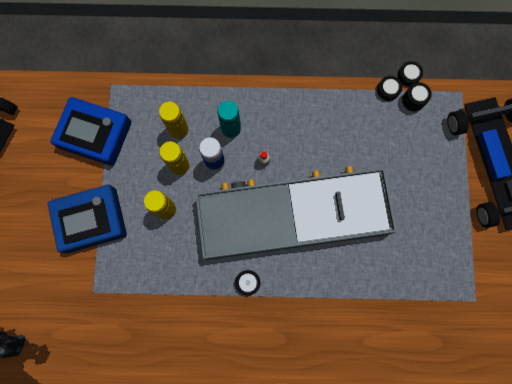

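View pics/b.png

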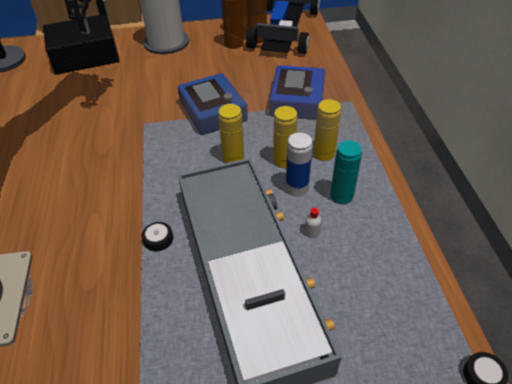

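The top view shows the box from (197,193) to (392,234), with the closed deck to the left (world +y). The white cover is on the right with its rib at (339,206). The wheel is at (247,282), the bottle at (264,158), and the can candidates are at (157,205), (174,158), (173,120), (211,152) and (229,118). The white-capped metal one at (211,152) looks like the aluminium can; none of them gets touched. Next I'll fit the cover and box outlines.

```bash
python3 - <<'E'
from h import *
p=cams.get_image("top"); f=p["frame"]
g=cv2.cvtColor(f,cv2.COLOR_BGR2GRAY)
m=(g>150).astype(np.uint8); m[:, :280]=0; m[:165]=0; m[250:]=0; m[:,400:]=0
m=cv2.morphologyEx(m,cv2.MORPH_CLOSE,np.ones((9,9)))
c=max(cv2.findContours(m,0,1)[0],key=cv2.contourArea)[:,0]
W=np.array([at_z(p,u,75)[:2] for u in c],np.float32)
r=cv2.minAreaRect(W); print("cover",r, cv2.boxPoints(r).round(0).tolist())
for n in("cover_rib","box"): print(n,models.spot_in(p,n)[:1])
p2=cams.get_image("side")
# dark rib, side view
s=cv2.resize(f[150:275,180:410],None,fx=3.4,fy=3.4,interpolation=cv2.INTER_CUBIC); cv2.imwrite("pics/c.png",s)
E
```

```text
cover ((570.349609375, -133.1744384765625), (171.34486389160156, 234.140380859375), 9.1062593460083) [[467.0, -31.0], [504.0, -262.0], [673.0, -235.0], [636.0, -4.0]]
cover_rib [{'box': [287.2, 174.4, 101.2, 68.5], 'conf': 0.74}]
box [{'box': [195.7, 167.9, 202.7, 90.5], 'conf': 0.94}]
```

View pics/c.png

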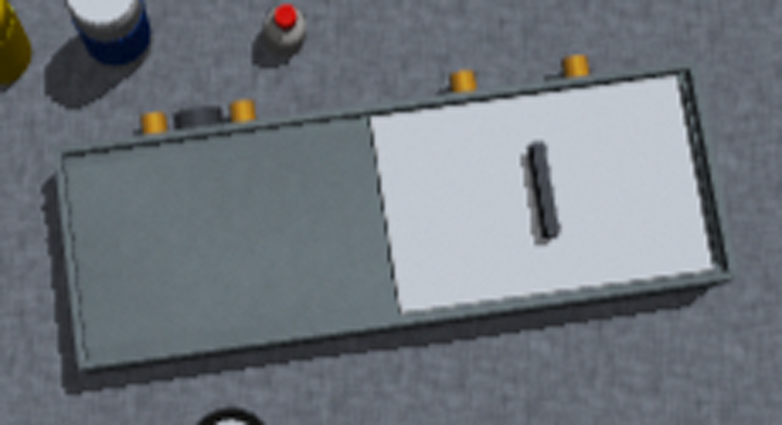

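The crop shows the box's top corners at about (62,155), (85,368), (730,275), (688,70) and the cover corners at (370,118), (681,76), (714,268), (402,313). The rib runs from (537,145) to (549,240). I'll convert these to world coordinates.

```bash
python3 - <<'E'
from h import *
p=cams.get_image("top")
def w(l,z): return np.array([at_z(p,((u+.5)/3.4+180-.5,(v+.5)/3.4+150-.5),z)[:2] for u,v in l])
B=w([(62,155),(85,368),(730,275),(688,70)],80); C=w([(370,118),(402,313),(714,268),(681,76)],75); R=w([(537,143),(549,240)],97)
for n,P in(("box",B),("cover",C)):
    d=(P[0]+P[1]-P[2]-P[3])/2; e=(P[0]+P[3]-P[1]-P[2])/2
    print(n,P.mean(0).round(1),"L",np.hypot(*d).round(1),"W",np.hypot(*e).round(1),"yaw y",np.degrees(np.arctan2(-d[0],d[1])).round(2),"yaw x",np.degrees(np.arctan2(e[1],e[0])).round(2))
print(R.round(1),R.mean(0).round(1),np.hypot(*(R[0]-R[1])).round(1))
E
```

```text
box [538.2 -24.7] L 478.0 W 158.2 yaw y 9.25 yaw x 9.18
cover [ 558.6 -136.7] L 236.5 W 147.8 yaw y 9.23 yaw x 8.83
[[ 592.1 -129.6]
 [ 520.2 -137.6]] [ 556.2 -133.6] 72.4
```

The yaw is 9.2° and the sizes are consistent with the listing, so I'm moving. At tool yaw 99.2°, tool x = box y and tool y = box x.

```bash
python3 -m pendant '[[1,[0,0,0],[0,0,0.167]],[1,[0,0,0],[0,0,0.167]],[1,[0,0,0],[0,0,0.167]],[1,[0,0,0],[0,0,0.167]],[1,[0,0,0],[0,0,0.167]],[1,[0,0,0],[0,0,0.167]],[1,[-4,0.9,0],[0,0,0]],[1,[-5,1.1,0],[0,0,0]],[1,[-5,1.1,0],[0,0,0]],[1,[-5,1.1,0],[0,0,0]],[1,[-5,1.1,0],[0,0,0]],[1,[-5,1.1,0],[0,0,0]]]' && python3 -m pendant '[[1,[-5,1.2,0],[0,0,0]],[1,[-5,1.2,0],[0,0,0]],[1,[-5,1.2,0],[0,0,0]],[1,[-5,1.1,0],[0,0,0]],[1,[-5,1.1,0],[0,0,0]],[1,[-5,1.1,0],[0,0,0]],[1,[-5,1.1,0],[0,0,0]],[1,[-5,1.1,0],[0,0,0]],[1,[-5,1.1,0],[0,0,0]],[1,[-5,1.1,0],[0,0,0]],[1,[-1,0.1,0],[0,0,0]]]'
cat >> h.py <<'E'
c,s_=np.cos(np.radians(9.2)),np.sin(np.radians(9.2)); B0=np.array([538.2,-24.7])
def inbox(P): d=np.array(P)[:2]-B0; return np.array([c*d[0]+s_*d[1],-s_*d[0]+c*d[1]])
def wristT(p,st):
    from scipy.spatial.transform import Rotation as R
    T=np.eye(4); T[:3,:3]=R.from_euler("xyz",st["ee_rot"],degrees=True).as_matrix(); T[:3,3]=st["tcp_pos"]
    return T@np.array(p["mount"])
E
python3 - <<'E'
from h import *
s=arm.get_state(); print(s["tcp_pos"],s["ee_rot"],inbox(s["tcp_pos"]),s["width"])
p=cams.get_image("wrist"); T=wristT(p,s)
for r in models.tip_of(p,"cover_rib")[:2]: print(r["conf"],r["position"],inbox(at_z(p,r["position"],97,T)))
cv2.imwrite("pics/d.png",p["frame"])
E
```

```text
time_s: 2.45
tcp_pos: [368.3, 319.0, 231.6]
ee_rot: [180.0, -0.0, 99.2]
force: [1.3, 0.2, -0.8]
width: 0.2
finger_force: 0.0
time_s: 3.82
tcp_pos: [562.0, -169.6, 231.4]
ee_rot: [180.0, 0.2, 98.9]
force: [0.2, 0.5, 0.5]
width: 0.4
finger_force: 0.0
[ 561.97970652 -169.6141429   231.42362081] [1.79964615e+02 1.68966522e-01 9.88641791e+01] [   0.3047654  -146.85193349] 0.3697836845962346
0.96 [256.4, 148.3] [   3.39497197 -109.94414747]
```

View pics/d.png

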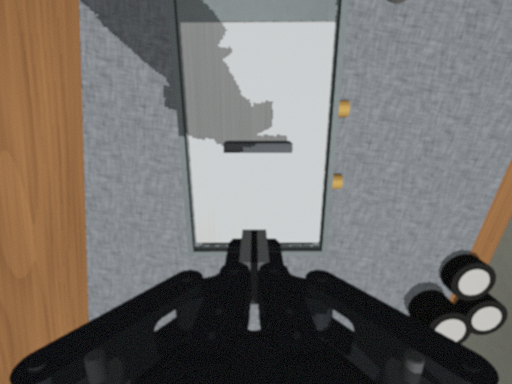

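The wrist view shows the box straight in frame with the rib at (257,147), some 37 mm ahead of the TCP. I'll lower behind the rib and push.

```bash
python3 -m pendant '[[1,[0,0.3,5],[0,0,0.006]],[1,[0,0,5],[0,0,0]],[1,[0,0,3],[0,0,0]],[1,[0,0,1.5],[0,0,0]],[1,[0,0,0.4],[0,0,0]],[1,[0,0,0],[0,0,0]],[1,[1,0,0],[0,0,0]],[1,[1,0,0],[0,0,0]],[1,[0.5,0,0],[0,0,0]],[1,[0.5,0,0],[0,0,0]]]' && python3 - <<'E'
from h import *
s=arm.get_state(); print(inbox(s["tcp_pos"]),s["tcp_pos"],s["force"])
for n in ("side",):
    p=cams.get_image(n)
    for r in models.tip_of(p,"cover_rib")[:2]: print(r["conf"],r["position"],inbox(at_z(p,r["position"],97)))
E
```

```text
time_s: 5.18
tcp_pos: [560.5, -135.4, 82.9]
ee_rot: [179.9, 0.1, 98.8]
force: [0.1, -3.6, 2.2]
width: 0.1
finger_force: 1.6
[   4.33668269 -112.88993123] [ 560.52987304 -135.4443911    82.93033153] [ 0.08041948 -3.59270591  2.16051895]
0.94 [262.2, 287.9] [  3.10800838 -94.69998908]
```

```bash
python3 -m pendant '[[1,[1.5,0,0],[0,0,0]],[1,[2,0,0],[0,0,0]],[1,[2,0,0],[0,0,0]],[1,[2,0,0],[0,0,0]],[1,[2,0,0],[0,0,0]],[1,[2,0,0],[0,0,0]],[1,[2,0,0],[0,0,0]],[1,[2,0,0],[0,0,0]],[1,[2,0,0],[0,0,0]],[1,[1,0,0],[0,0,0]],[1,[0.5,0,0],[0,0,0]]]' && python3 - <<'E'
from h import *
s=arm.get_state(); print(inbox(s["tcp_pos"]),s["tcp_pos"],s["force"])
E
```

```text
time_s: 6.65
tcp_pos: [529.9, 54.0, 82.0]
ee_rot: [-179.9, -0.0, 98.9]
force: [1.0, -2.1, -0.3]
width: -0.5
finger_force: 1.1
[ 4.39802518 79.02507367] [529.90682751  54.01167756  82.01902004] [ 1.02773996 -2.06069611 -0.31824784]
```

```bash
python3 -m pendant '[[1,[0.8,0,0],[0,0,0]],[1,[0.6,0,0],[0,0,0]],[1,[0.3,0,0],[0,0,0]],[1,[0.2,0,0],[0,0,0]],[1,[0,0,0],[0,0,0]]]'; python3 -m pendant '[[1,[0.2,0,0],[0,0,0]],[1,[0.2,0,0],[0,0,0]],[1,[0.1,0,0],[0,0,0]]]';python3 -m pendant '[[1,[0.2,0,0],[0,0,0]],[1,[0,0,0],[0,0,0]]]'
```

```text
time_s: 7.28
tcp_pos: [527.8, 72.0, 82.3]
ee_rot: [-180.0, -0.0, 98.8]
force: [-0.4, -0.3, -0.4]
width: -0.1
finger_force: 0.0
time_s: 7.65
tcp_pos: [527.2, 76.6, 82.3]
ee_rot: [180.0, 0.0, 98.8]
force: [-0.4, -2.0, -0.3]
width: 0.2
finger_force: 0.9
time_s: 7.9
tcp_pos: [526.8, 78.9, 82.3]
ee_rot: [180.0, -0.0, 98.8]
force: [0.8, -0.8, -0.7]
width: 0.0
finger_force: 0.5
```

```bash
python3 -m pendant '[[1,[0.3,0,0],[0,0,0]],[1,[0.3,0,0],[0,0,0]]]';  python3 -m pendant '[[1,[0.2,0,0],[0,0,0]],[1,[0.2,0,0],[0,0,0]],[1,[0,0,0],[0,0,0]]]'; python3 - <<'E'
from h import *
s=arm.get_state(); print(inbox(s["tcp_pos"]))
p=cams.get_image("top");q=cams.get_image("side"); cv2.imwrite("pics/e.png",np.hstack([cv2.resize(x["frame"][y:y+120,u:u+120],(400,400),interpolation=2) for x,u,y in((p,180,160),(q,170,150))]))
E
```

```text
time_s: 8.15
tcp_pos: [527.0, 81.0, 82.4]
ee_rot: [179.9, 0.3, 98.7]
force: [1.7, -13.1, -1.9]
width: 0.3
finger_force: 6.6
time_s: 8.52
tcp_pos: [526.9, 81.1, 82.6]
ee_rot: [179.9, 0.5, 98.5]
force: [2.0, -17.1, -0.2]
width: -0.5
finger_force: 8.4
[  5.77440415 106.2008588 ]
```

View pics/e.png

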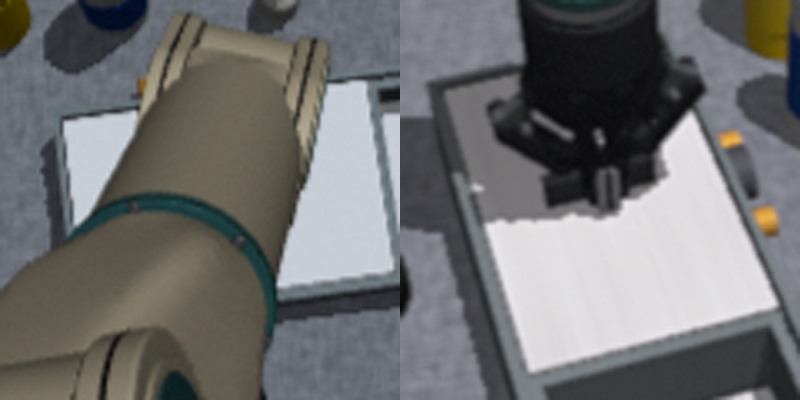

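The cover has seated against its end stop: the force rose to 17 N and the bay is open. I'll back off, lift, and look into the bay.

```bash
python3 -m pendant '[[1,[-1.5,0,0],[0,0,0]],[1,[0,0,-4],[0,0,0]],[1,[0,0,-5],[0,0,0]],[1,[-4,-0.2,-4],[0,0,0.01]],[1,[-5,-0.3,-2],[0,0,0]],[1,[-5,0,0],[0,0,0]],[1,[-5,0,0],[0,0,0]],[1,[-4,0,0],[0,0,0]],[1,[0,0,0],[0,0,0]]]'; python3 - <<'E'
from h import *
s=arm.get_state(); print(inbox(s["tcp_pos"]))
p=cams.get_image("wrist"); T=wristT(p,s)
for q,z in(("paddle_pivot",51),("paddle_end",51),("plain_end",51),("cover_rib",97)):
    for r in models.tip_of(p,q)[:2]: print(q,round(r["conf"],2),r["position"],inbox(at_z(p,r["position"],z,T)).round(1))
cv2.imwrite("pics/f.png",cv2.resize(p["frame"][30:330,120:420],(600,600),interpolation=2))
E
```

```text
time_s: 9.75
tcp_pos: [555.7, -158.2, 232.5]
ee_rot: [180.0, 0.1, 97.9]
force: [-0.6, 0.4, -0.0]
width: 0.1
finger_force: 0.0
[  -4.08123931 -134.55605089]
paddle_pivot 0.96 [276.6, 120.2] [ 23.5 -72.9]
paddle_end 0.91 [242.0, 116.9] [-15.9 -68.4]
plain_end 0.86 [241.5, 194.0] [ -19.8 -160.4]
```

View pics/f.png

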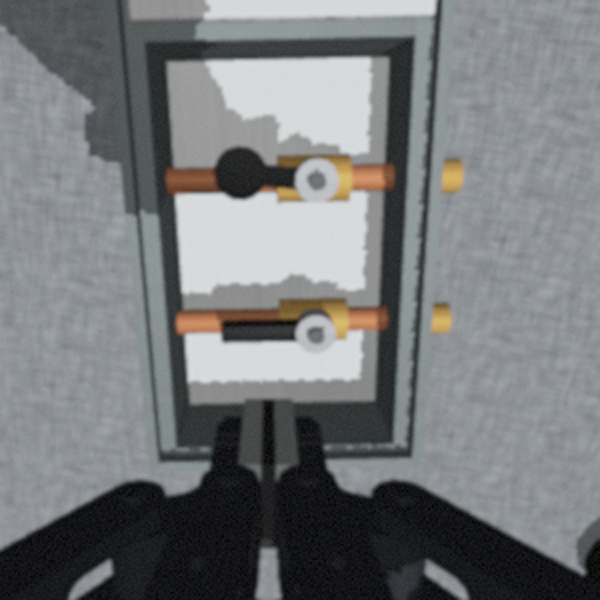

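The crop shows the disc-ended handle at the far valve: disc at (240,172), hub at (317,180), box y ≈ -75. The plain bar is at the near valve, (225–300,331), box y ≈ -165. The far one is the marked one because of its round paddle. The pivot measures (23.5,-73) against the listed (20,-75), which agrees within calibration. I'll go down between the handles, just in front of the paddle.

```bash
python3 -m pendant '[[1,[2.5,-1.3,0],[0,0,-0.022]],[1,[0,0,5],[0,0,0]],[1,[0,0,5],[0,0,0]],[1,[0,0,4],[0,0,0]],[1,[0,0,2],[0,0,0]],[1,[0,0,1.5],[0,0,0]],[1,[0,0,0.8],[0,0,0]],[1,[0,0,0],[0,0,0]]]'; python3 - <<'E'
from h import *
s=arm.get_state(); print(inbox(s["tcp_pos"])-[23,-73.5])
E
```

```text
time_s: 11.0
tcp_pos: [539.6, -131.5, 49.3]
ee_rot: [180.0, -0.0, 99.5]
force: [0.4, -0.0, 0.1]
width: 0.3
finger_force: 0.0
[-38.67263927 -32.1326638 ]
```

```bash
python3 -m pendant '[[1,[0.6,-0.2,0],[0,0,0]],[1,[0.5,-0.1,0],[0,0,0]],[1,[0.5,-0.05,0],[0,0,0]],[1,[0.5,-0.05,0],[0,0,0]],[1,[0.5,-0.05,0],[0,0,0]]]'; python3 -m pendant '[[1,[0.5,-0.3,0],[0,0,0]],[1,[0.5,-0.3,0],[0,0,0]],[1,[0.5,-0.3,0],[0,0,0]],[1,[0.6,0.35,0],[0,0,0]],[1,[0.6,0.4,0],[0,0,0]]]';  python3 - <<'E'
from h import *
s=arm.get_state(); print(inbox(s["tcp_pos"])-[23,-73.5],s["force"])
p=cams.get_image("wrist"); T=wristT(p,s)
for q,z in(("paddle_pivot",51),("paddle_end",51),("plain_end",51)):
    for r in models.tip_of(p,q)[:2]: print(q,round(r["conf"],2),r["position"],inbox(at_z(p,r["position"],z,T)).round(1))
cv2.imwrite("pics/g.png",p["frame"])
E
```

```text
time_s: 11.62
tcp_pos: [531.7, -107.3, 49.8]
ee_rot: [179.9, 0.1, 99.5]
force: [1.8, -3.8, 2.1]
width: 0.5
finger_force: 1.9
time_s: 12.25
tcp_pos: [523.1, -79.4, 48.9]
ee_rot: [-179.8, -0.1, 99.5]
force: [-4.2, -1.7, 1.1]
width: 0.0
finger_force: 1.9
[-46.66362587  21.96839757] [-4.17944601 -1.72366838  1.10959445]
paddle_pivot 0.91 [333.2, 278.2] [ 23.6 -70.6]
paddle_end 0.74 [296.6, 223.9] [  0.2 -36. ]
```

View pics/g.png

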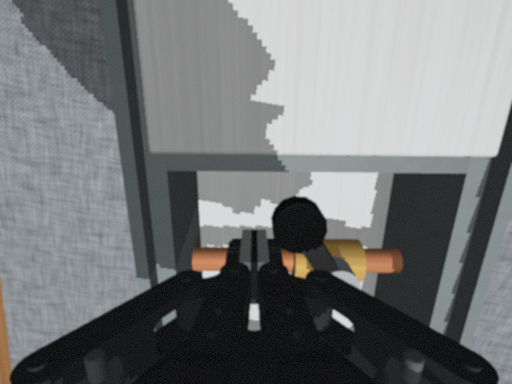

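The wrist view shows the paddle disc at (299,223), with the handle turned about 1.0 rad and the fingers at its left. I'll continue round.

```bash
python3 -m pendant '[[1,[0.5,0.45,0],[0,0,0]],[1,[0.5,0.45,0],[0,0,0]],[1,[0.3,0.5,0],[0,0,0]],[1,[0.2,0.5,0],[0,0,0]],[1,[0.1,0.4,0],[0,0,0]]]'; python3 -m pendant '[[1,[0,0.3,0],[0,0,0]],[1,[0,0.2,0],[0,0,0]],[1,[0,0,0],[0,0,0]]]'; python3 -m pendant '[[1,[0,0.3,0],[0,0,0]],[1,[0,0,0],[0,0,0]]]'; python3 - <<'E'
from h import *
s=arm.get_state(); print(inbox(s["tcp_pos"])-[23,-73.5],s["force"])
p=cams.get_image("wrist"); T=wristT(p,s)
for q,z in(("paddle_pivot",51),("paddle_end",51)):
    for r in models.tip_of(p,q)[:2]: print(q,round(r["conf"],2),r["position"],inbox(at_z(p,r["position"],z,T)).round(1))
E
```

```text
time_s: 13.08
tcp_pos: [542.7, -61.3, 48.9]
ee_rot: [-179.7, -0.0, 99.5]
force: [-9.5, -4.6, 3.1]
width: 0.4
finger_force: 5.6
time_s: 13.45
tcp_pos: [543.1, -61.3, 48.6]
ee_rot: [-179.3, -0.1, 99.4]
force: [-14.4, -4.3, 8.5]
width: 0.3
finger_force: 8.4
time_s: 13.7
tcp_pos: [543.4, -61.3, 48.4]
ee_rot: [-179.0, -0.2, 99.4]
force: [-19.6, -5.1, 10.8]
width: -0.1
finger_force: 11.2
[-23.66563451  36.56486273] [-19.62280235  -5.05311292  10.76601481]
paddle_end 0.59 [298.5, 238.3] [ 24.7 -29.8]
```

The force climbed to 20 N with no travel, and the paddle is at box +y of the pivot, so it is against its stop. I'll back off, lift, and verify.

```bash
python3 -m pendant '[[1,[0,-1,0],[0,0,0]],[1,[0,-0.8,0],[0,0,0]],[1,[0,0,-3],[0,0,0]],[1,[0,0,-5],[0,0,0]],[1,[-3,0,-5],[0,0,0]],[1,[-5,0,-5],[0,0,0]],[1,[-4,1,0],[0,0,0]],[1,[0,0,0],[0,0,0]],[1,[0,0,0],[0,0,0]]]'; python3 - <<'E'
from h import *
s=arm.get_state(); print(inbox(s["tcp_pos"]),s["force"])
p=cams.get_image("wrist"); T=wristT(p,s); D={}
for q,z in(("paddle_pivot",51),("paddle_end",51),("plain_end",51),("cover_rib",97)):
    for r in models.tip_of(p,q)[:1]: print(q,round(r["conf"],2),r["position"],inbox(at_z(p,r["position"],z,T)).round(1))
t=cams.get_image("top")
cv2.imwrite("pics/i.png",np.hstack([cv2.resize(p["frame"][0:300,106:406],(400,400),interpolation=2),cv2.resize(t["frame"][120:300,150:330],(400,400),interpolation=2)]))
E
```

```text
time_s: 14.98
tcp_pos: [564.1, -172.3, 223.2]
ee_rot: [180.0, -0.1, 99.6]
force: [0.2, 0.4, -0.3]
width: 0.1
finger_force: 0.0
[   1.99771628 -149.80236701] [ 0.22542455  0.4153766  -0.25832936]
paddle_pivot 0.95 [273.8, 105.5] [ 23.6 -71. ]
paddle_end 0.89 [273.8, 62.3] [ 22.4 -27.9]
plain_end 0.91 [236.1, 183.5] [ -18.8 -159.6]
```

View pics/i.png

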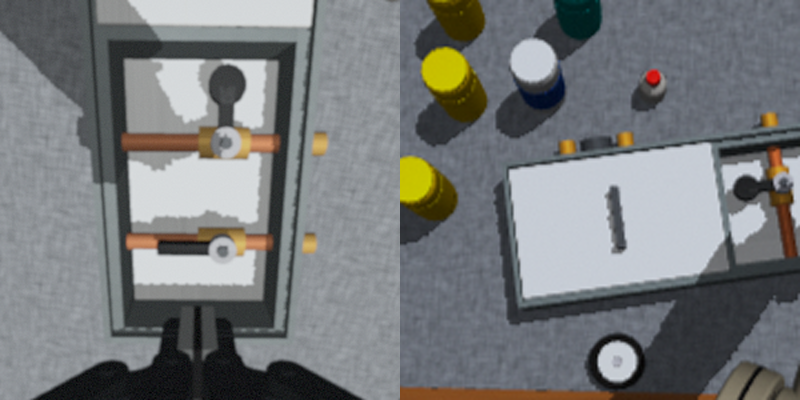

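The paddle at (227,85) stands square across its pipe, pointing to box +y from its hub at (225,141). The plain handle is unchanged. The cover lies flat against the closed end stop, and the wheel, can and bottle are where they were. Handing in.

```bash
python3 -c "
from station import ticket
print(ticket.hand_in())"
```

```text
the job is handed in; nothing more can be done
None
```

The job is handed in at about 15 s of the 51 s allowed: the cover is seated on the closed end, the paddle valve is shut against its stop, and the plain handle, wheel, can and bottle look undisturbed in the final pictures; the hand-in returned no verdict.

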